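# Pin a strip in the boring jig with a T-slot dog

## Task

A planed wooden strip lies in the boring jig, short of the stop screw at its end, and has to be held there for drilling. Take the red-handled clamping dog out of its holder block, let its T-head down into the jig's slot behind the free end of the strip, slide it along until the strip is hard against the stop screw and stays gently squeezed between screw and dog, without bruising its end; then press the dog down against its spring, turn it a quarter turn clockwise so that it locks, and let go.

Things in the scene. Friction and masses are not known exactly. Their poses are not given: they have to be found in the camera images.
- jig: Boring jig fixed on the bench: plywood board 120 x 540 x 24 mm, an aluminium T-track let in flush along its middle. Origin: centre of the underside, on the bench top; y along the slot to the end stop, z up. Wooden guides stand up to 14 mm high beside the strip, outside x = -20 and +18 mm, all at y > -90 mm; a steel bridge with two drill bushings spans the strip at y = 160 mm, up to z = 63 mm.
- slot (a point): Middle of the slot mouth in the board's top (24 mm above the bench), 220 mm behind the jig's origin, where the strip never lies; axes as the jig. The slot runs the jig's whole length, open from above: mouth 13.5 mm wide between lips 6 mm thick; below the lips a cavity 27.4 mm wide and 13.5 mm deep.
- stop (a point): Middle of the stop block's steel face, on the board's top at jig y = +235 mm; face square to the slot. From it a steel stop screw (12 mm thick, flat end, 6.6 mm above the board) points at the strip's end. It sticks out 4 to 16 mm, as it was set for this job: its setting is not measured, so feel for it.
- strip: Loose planed strip of wood 32 x 340 x 12 mm, 0.08 to 0.18 kg, flat on the board over the slot, 14 to 66 mm short of the stop screw's tip. Origin: centre of its underside, y along it. Its end bruises above 25 N. Its end contacts are hard, so go by felt force: sliding it takes up to 2.5 N; squeeze it by 6 to 12 N when home and keep that through the turn; over 2 N must remain.
- dog: Clamping dog, 72 mm high, about 0.18 kg, upright in the holder. Origin: on its axis, under its T-head; z up, x along head and bar grip. Steel head 26 (x) x 12 (y) x 7 mm, lower edges chamfered 1.8 mm; neck 12.4 mm thick; sprung brass skirt 36 mm in diameter, z = 11.5 to 29.5 mm, stands on the board and meets the strip. Head in the slot, skirt on the board: origin 12.5 mm above the bench.
- grip (a point): Point on the dog's axis 60 mm above its origin, in the red bar grip: 50 mm (dog x) by 14 mm (dog y), from 18 mm below to 12 mm above this point. Take it across its 14 mm with fingertips not over 22 mm below this point. The bar shows how the head lies; half a turn makes no difference.
- skirt (a joint): How far the skirt is pushed up the neck against its spring, m: 0 free, 0.006 at the end. Skirt on the board at 0, the head is still 1.5 mm up between the lips: it slides but cannot turn. Press the dog down 3 to 4 mm (16 N) to turn it, clockwise from above only (two corners are rounded), to a stop past 90 degrees. Let up, the spring draws the head under the lips (about 0.0015) and it holds.
- holder: Fixed hardwood block 62 x 135 x 34 mm on the bench. Origin: centre of its underside. The dog hangs by its skirt in a round hole 31 mm wide, 22 mm deep, at y = -30 mm; two drills 7 and 9 mm thick stand at y = +22 and +46 mm, up to 70 mm above the bench.
Mind the look-alikes: they are no part of the job. Of the things that look like the dog, the largest one is meant.

How it is judged:
On the way, in this order (a step that is already met when the one before it is completed fails the run):
1. the dog's head is let down into the slot behind the strip, upright and in line with the slot (z of dog in the frame of jig between 0.004 and 0.019 m and x of dog in the frame of jig between -0.003 and 0.003 m and y of dog in the frame of jig between -0.265 and -0.1 m and angle between dog's own z axis and vertical below 0.12 rad), for 0.2 s.
2. the dog has pushed the strip home against the stop screw and squeezes it (y of strip in the frame of jig above 0.047 m and contact force between dog and strip above 3 N and z of dog in the frame of jig below 0.019 m), for 0.2 s.
At the end, for the whole second after the job is handed in: The strip stays squeezed between stop screw and dog (dog pushes it with over 2 N); dog upright in the slot (5 degrees), head across the slot (within 17 degrees) and drawn up under the lips by its spring (skirt up over 0.6 mm); all let go and at rest (y of strip in the frame of jig above 0.047 m and contact force between dog and strip above 2 N and angle between the x axis of dog and the x axis of jig, either way round below 0.3 rad and z of dog in the frame of jig between 0.008 and 0.0125 m and angle between dog's own z axis and vertical below 0.09 rad and value of joint skirt above 0.0006 m and linear speed of each of dog, strip below 0.01 m/s); the robot touches nothing.
It fails at once if the strip's end is bruised: the dog pushes on it with more than 25 N (contact force between dog and strip above 25 N).
It also fails if it takes over 70 s, if anything falls off the work surface, if the arm or the gripper's body presses on something with over 40 N, if the wrist force passes 120 N, or if a joint passes its speed limit or range.

## Robot

A 7-joint arm with a two-finger parallel gripper is mounted at the origin on a cart in front of the work surface, level with it; the furniture and walls round the work are solid. World frame = base frame: x ahead of the robot, y to its left, z up, the work surface at z = 0. Lengths are in m, angles in rad, forces in N, time in s.
With the tool pointing down it reaches from about 0.35 to 0.9 m from the base axis. Payload 7.2 kg.
Tool frame: the origin (TCP) lies on the centre line of the jaws, within the pads' length; the fingertips stand 22 mm ahead of it and the grasp point (between the pads) lies 3 mm ahead of it (arm.nose_length is the distance from the TCP to the fingertips, in m); z points along the fingers, y is the direction in which the jaws open and shut (so a half turn about z gives the same grasp; the last joint's range is limited). The gripper opens to 88 mm and grips with 3 to 60 N. Pads are 20 mm wide; open, the fingers measure 115 mm over their backs; the gripper's body (75 mm by 178 mm) begins 61 mm behind the grasp point.
Start: joints at [1.134, 0.411, -0.013, 1.596, 0.006, 1.134, -0.082], TCP at [0.225, -0.583, 0.245] pointing down, gripper open.
Joint ranges: [-2.95, 2.95], [-0.29, 1.99], [-1.47, 1.44], [0.14, 2.54], [-1.03, 4.17], [0.13, 1.85], [-2.86, 2.86]. Speed limits (rad/s): [2.39, 2.39, 3.01, 3.01, 3.14, 3.14, 3.14].

## Interface

Orientations are given as a rotation vector (axis times angle).
In Python, from rig import arm, planner, imaging, ticket gives the robot as it stands. The module is installed in compiled form; this text tells all that it offers. Calls block until the motion is done:
- arm.move_ptp(position, orientation): joint-space move of the TCP to a pose.
- arm.line_to(position, orientation=None, velocity=0.15, until_force=None): straight line of the TCP; orientation=None keeps the orientation; velocity is the mean speed in m/s. With until_force (N) it stops when the force on the tool has changed by that much, and returns True; else False.
- arm.set_joints(angles): joint-space move.
- arm.set_gripper(opening, grip_force=None): opening from 0.0 (shut) to 1.0 (fully open); grip_force is the grip in N (None keeps the last); returns when the fingers have stopped.
- arm.wait(seconds).
- planner.inverse_kinematics(position, orientation): joint angles nearest the present ones, or None.
- arm.read_state(): the state.
- imaging.get_image(name): name is "scene" or "top" or "wrist"; returns the picture (384x512x3 uint8, blue, green, red); there is no depth.
- imaging.calibration(name): a dict with "K" (3x3 intrinsics, pixels), "R" (3x3) and "t" (3): a world point X has camera coordinates R X + t. Camera axes: x right, y down, z forward; pixel columns grow to the right and rows downward; lengths in m; the calibration is good to about 2 mm. The wrist camera is an equidistant fisheye: a pixel r from the principal point sees the ray r / f radians off the axis. A picture is of the moment at which its call begins: read the wrist's pose just before it. calibration takes no time and is no camera call; for the wrist camera it gives the pose at the moment of the call.
A pose or a line that the arm cannot do raises arm.MotionError and nothing moves.
- ticket.close_job(): hands the job in, once; it reports no verdict.
The state is a dict: "time_s": time; "joints": joint angles; "joint_velocities": joint speeds; "joint_torque": joint torques, N m; "tcp_pos": TCP position; "ee_rot": TCP orientation; "contact_force": force on the tool from outside, world axes, zero at the start; "ft_torque": the same for the moment, N m; "opening": opening from 0.0 (shut) to 1.0 (fully open).
Only numpy, scipy, OpenCV 4.12 (cv2) and the standard library are available. Lean on these libraries where they do the work, as an engineer would, in place of code of your own. Each camera call takes 0.05 s, during which the arm holds its last target. There are 200 camera calls.

## Working session

There is one attempt and no reset: what is moved stays moved. The work goes in short steps, each a Python script; the robot and the scene stay as the last script left them, time stands still between calls to the robot, and variables do not carry over. Pictures are saved under pics/ and viewed, about 8 in all and at most 12, crops included, and the job is handed in when it is done.

```bash
ls; mkdir -p pics
python3 - <<'E'
from rig import arm, imaging
import cv2
s=arm.read_state();print(s['time_s'],s['tcp_pos'],s['ee_rot'],s['opening'],s['contact_force'])
for n in("scene","top"):
    c=imaging.calibration(n);print(n,c)
    cv2.imwrite(f"pics/{n}0.png",imaging.get_image(n))
E
```

```text
pics
0.0 [ 0.2251202  -0.58255797  0.24381903] [-3.08680613e+00 -5.75790656e-01  5.85993295e-04] 0.9954295702174089 [0.06697106 0.34129583 0.39093142]
scene {'K': array([[451.35710619,   0.        , 245.40010471],
       [  0.        , 451.35710619, 187.36756567],
       [  0.        ,   0.        ,   1.        ]]), 'R': array([[-0.63902578, -0.76896435, -0.01843575],
       [-0.47901929,  0.41659932, -0.77264838],
       [ 0.60181939, -0.48491116, -0.63456646]]), 't': array([0.26785625, 0.33773622, 1.00226448])}
top {'K': array([[377.49968542,   0.        , 256.45584758],
       [  0.        , 377.49968542, 192.12167919],
       [  0.        ,   0.        ,   1.        ]]), 'R': array([[-0.01003018, -0.9999406 ,  0.00426637],
       [-0.99788647,  0.00973545, -0.064248  ],
       [ 0.06420265, -0.00490177, -0.99792484]]), 't': array([-0.06271708,  0.49189995,  1.3388495 ])}
```

View pics/top0.png

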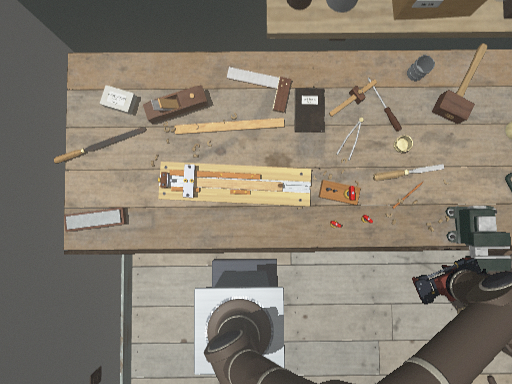

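View pics/scene0.png

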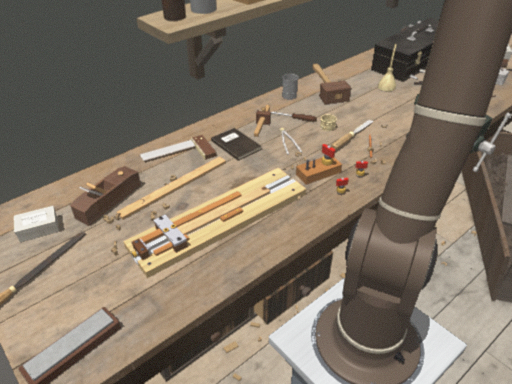

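Top view: the jig spans about (160–311, 163–206) with the stop block at its left end (165,180), and the holder is at about (340,191). Candidates for the dog are the red bar in the holder (352,193) and two small red pieces lying at (336,224) and (367,219). I choose the one standing in the holder, since it's the largest. Next I'll move the wrist camera over it for the close check.

```bash
cat > h.py <<'E'
from rig import arm, planner, imaging, ticket
import numpy as np, cv2
from scipy.spatial.transform import Rotation as Rn
def ray(cal,u,v,fish):
    K=cal['K'];x=(u-K[0,2])/K[0,0];y=(v-K[1,2])/K[1,1]
    if fish:
        r=np.hypot(x,y);d=np.array([x/r*np.sin(r),y/r*np.sin(r),np.cos(r)]) if r>1e-9 else np.array([0,0,1.])
    else: d=np.array([x,y,1.])
    R=np.array(cal['R']);return -R.T@cal['t'],R.T@d
def onplane(cal,u,v,z,fish=False):
    o,d=ray(cal,u,v,fish);return o+d*(z-o[2])/d[2]
def proj(cal,X,fish):
    p=cal['R']@np.asarray(X)+cal['t'];K=cal['K']
    if fish:
        n=np.hypot(p[0],p[1]);th=np.arctan2(n,p[2]);q=p[:2]/n*th
    else:q=p[:2]/p[2]
    return np.array([K[0,0]*q[0]+K[0,2],K[1,1]*q[1]+K[1,2]])
def ori(yaw):  # tool down; tool x axis at angle yaw in world; jaw axis y = yaw-90deg
    c,s=np.cos(yaw),np.sin(yaw)
    return Rn.from_matrix(np.array([[c,s,0],[s,-c,0],[0,0,-1.]])).as_rotvec()
E
python3 - <<'E'
from h import *
c=imaging.calibration("top");im=cv2.imread("pics/top0.png")
for n,(u,v,z) in dict(c1=(160,163,.024),c2=(312,168,.024),c3=(311,206,.024),c4=(158,200,.024),dog=(352,193,.07),h1=(321,180,.034),h2=(360,183,.034),h3=(358,204,.034),h4=(319,199,.034),a=(336,224,.02),b=(367,219,.02)).items(): print(n,onplane(c,u,v,z).round(3))
s=arm.read_state();print(Rn.from_rotvec(s['ee_rot']).as_matrix().round(2))
w=imaging.calibration("wrist");print(w, -w['R'].T@w['t'])
E
```

```text
c1 [0.599 0.277 0.024]
c2 [ 0.575 -0.268  0.024]
c3 [ 0.439 -0.261  0.024]
c4 [0.466 0.283 0.024]
dog [ 0.482 -0.397  0.07 ]
h1 [ 0.531 -0.297  0.034]
h2 [ 0.519 -0.435  0.034]
h3 [ 0.444 -0.426  0.034]
h4 [ 0.464 -0.289  0.034]
a [ 0.374 -0.35   0.02 ]
b [ 0.391 -0.461  0.02 ]
[[ 0.93  0.36 -0.  ]
 [ 0.36 -0.93  0.  ]
 [-0.   -0.   -1.  ]]
{'K': array([[297.31863964,   0.        , 255.3095277 ],
       [  0.        , 297.31863964, 190.99860524],
       [  0.        ,   0.        ,   1.        ]]), 'R': array([[ 0.36048224, -0.9327654 , -0.0011289 ],
       [-0.89393114, -0.34581919,  0.28512488],
       [-0.26634502, -0.1017733 , -0.95848971]]), 't': array([-0.62495637, -0.03402666,  0.39039004])} [ 0.29884662 -0.55497347  0.38318118]
```

Run:
```python
from h import *
a=-0.045
for nm,p in dict(hold=(.482,-.397,.09),slot=(.508,-.21,.08),end=(.51,-.12,.075)).items():
    for y in (-np.pi,-np.pi/2,0,np.pi/2):
        q=planner.inverse_kinematics(p,ori(a+y)); print(nm,round(y,2),None if q is None else np.round(q,2))
arm.move_ptp((.46,-.37,.26),ori(0.))
w=imaging.calibration("wrist");print(arm.read_state()['time_s'],arm.read_state()['tcp_pos'])
im=imaging.get_image("wrist");cv2.imwrite("pics/w1.png",im)
np.savez("w1.npz",**w)
```

```text
hold -3.14 [ 1.03  0.65 -0.6   1.71  0.45  0.92  1.77]
hold -1.57 [ 0.4   0.59  0.29  1.76 -0.22  0.83 -2.39]
hold 0 [ 0.63  0.57 -0.02  1.74  0.02  0.83 -1.02]
hold 1.57 [ 0.82  0.59 -0.3   1.72  0.22  0.86  0.39]
slot -3.14 [ 0.77  0.56 -0.61  1.9   0.44  0.81  1.44]
slot -1.57 [ 0.16  0.49  0.19  1.95 -0.13  0.72 -2.76]
slot 0 [ 0.41  0.49 -0.14  1.93  0.1   0.73 -1.4 ]
slot 1.57 [ 0.65  0.53 -0.45  1.91  0.32  0.77 -0.02]
end -3.14 [ 0.63  0.54 -0.64  1.97  0.45  0.78  1.26]
end -1.57 [-0.69  0.86  1.25  2.05 -1.    1.03 -2.11]
end 0 [ 0.31  0.47 -0.22  1.99  0.15  0.7  -1.62]
end 1.57 [ 0.55  0.52 -0.53  1.97  0.37  0.75 -0.24]
1.3083 [ 0.45903564 -0.3712328   0.25988957]
```

View pics/w1.png

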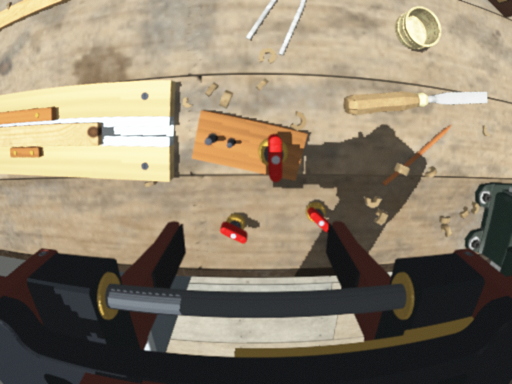

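The wrist view shows the real dog at (275,157) standing in the holder, its bar nearly vertical in the picture. It's clearly bigger than the two lying pieces at (234,230) and (318,216). The jig's free end is at columns 172–174, and the strip end is near (100,131). I'll take a close crop for the check and do the numeric measurement.

Run:
```python
from h import *
w=dict(np.load("w1.npz"));im=cv2.imread("pics/w1.png")
cv2.imwrite("pics/crop1.png",cv2.resize(im[70:200,80:320],None,fx=3.3,fy=3.3,interpolation=cv2.INTER_CUBIC))
hsv=cv2.cvtColor(im,cv2.COLOR_BGR2HSV)
m=((hsv[...,0]<5)|(hsv[...,0]>174))&(hsv[...,1]>170)&(hsv[...,2]>90)
m=m.astype(np.uint8)*255
n,l,st,c=cv2.connectedComponentsWithStats(m)
for i in range(1,n):
    if st[i,4]>60: print(st[i],c[i].round(1))
for z in (.0945,.0825):
  for p in ((275,137),(275,180),(268,158),(284,158),(275,158)): print(z,p,onplane(w,*p,z,True).round(4))
for p in ((172,82),(174,180),(172,131)): print(onplane(w,*p,.024,True).round(4))
for p in ((203,110),(307,130),(298,182),(194,161)): print('hold',onplane(w,*p,.034,True).round(4))
```

```text
[268 135  14  47 477] [274.7 157. ]
[308 208  21  24 178] [318.3 218.8]
[220 223  27  20 267] [233.3 231.9]
0.0945 (275, 137) [ 0.5051 -0.3921  0.0945]
0.0945 (275, 180) [ 0.4594 -0.3927  0.0945]
0.0945 (268, 158) [ 0.483  -0.3851  0.0945]
0.0945 (284, 158) [ 0.4831 -0.4018  0.0945]
0.0945 (275, 158) [ 0.4831 -0.3924  0.0945]
0.0825 (275, 137) [ 0.5038 -0.3929  0.0825]
0.0825 (275, 180) [ 0.4563 -0.3935  0.0825]
0.0825 (268, 158) [ 0.4809 -0.3856  0.0825]
0.0825 (284, 158) [ 0.4809 -0.4029  0.0825]
0.0825 (275, 158) [ 0.4809 -0.3932  0.0825]
[ 0.5707 -0.2663  0.024 ]
[ 0.4417 -0.2632  0.024 ]
[ 0.5072 -0.2644  0.024 ]
hold [ 0.5329 -0.3079  0.034 ]
hold [ 0.5078 -0.4358  0.034 ]
hold [ 0.4412 -0.4264  0.034 ]
hold [ 0.469  -0.2943  0.034 ]
```

View pics/crop1.png

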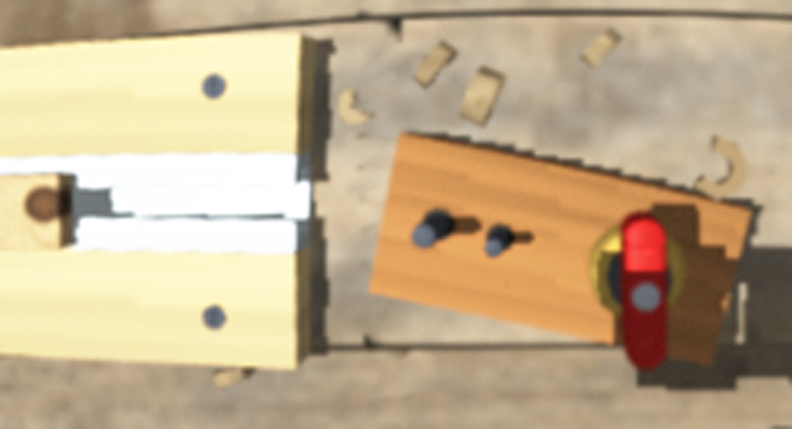

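Confirmed: the big dog is in the holder with its bar nearly along world x, standing at about (0.482, −0.393). Its position agrees with the holder corners to 3 mm. Now the grasp.

Run:
```python
from h import *
P=np.array([.482,-.393]);o=ori(.04)
arm.set_gripper(.45,30)
arm.move_ptp((*P,.13),o)
r=arm.line_to((*P,.0855),o,velocity=.05,until_force=8)
s=arm.read_state();print(r,s['time_s'],s['tcp_pos'],s['contact_force'],s['opening'])
if not r:
    arm.set_gripper(0,40)
    s=arm.read_state();print('grip',s['tcp_pos'],s['contact_force'],s['opening'],s['opening']*88)
    arm.line_to((*P,.18),o,velocity=.1)
    arm.wait(.3);s=arm.read_state();print('lift',s['time_s'],s['tcp_pos'],s['contact_force'],s['ft_torque'],s['opening'])
    g=np.pi/2-.045
    arm.move_ptp((.508,-.22,.15),ori(g)); arm.wait(.2)
    w=imaging.calibration("wrist");s=arm.read_state();im=imaging.get_image("wrist")
    cv2.imwrite("pics/w2.png",im);np.savez("w2.npz",tcp=s['tcp_pos'],ee=s['ee_rot'],**w)
    print(s['time_s'],s['tcp_pos'],s['contact_force'],proj(w,s['tcp_pos']-[0,0,.053],True))
```

```text
False 3.8833 [ 0.48217938 -0.39319164  0.08578302] [-0.30794023  0.28252901 -0.1409735 ] 0.4537914478225971
grip [ 0.48202202 -0.39293885  0.08555886] [-0.12836031  0.49803735  0.19489009] 0.15629248102413915 13.753738330124245
lift 5.7917 [ 0.48188947 -0.39287001  0.1795635 ] [ 0.74547316 -0.40282537 -1.41295122] [0.04107363 0.00943267 0.00368409] 0.1556595654034026
6.9583 [ 0.50792694 -0.22104339  0.1500328 ] [-0.92019562 -0.13722638 -2.42841486] [254.53502826 219.47007367]
```

View pics/w2.png

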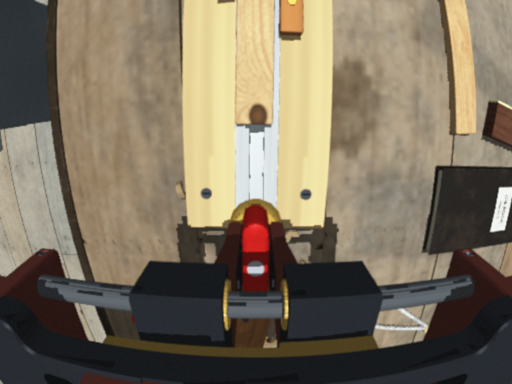

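The dog is held (13.8 mm between the pads). The slot mouth shows as a bright stripe at about columns 249–264, rows 130–200, and the strip's free end is at about row 124. Next I'll find the slot edges in numbers.

Run:
```python
from h import *
d=dict(np.load("w2.npz"));im=cv2.imread("pics/w2.png")
g=cv2.cvtColor(im,cv2.COLOR_BGR2GRAY).astype(int)
for r in (140,160,180): print(r,g[r,230:284])
print('col',[(r,g[r,245],g[r,258],g[r,268]) for r in range(112,136,2)])
# board edges: yellow mask
hsv=cv2.cvtColor(im,cv2.COLOR_BGR2HSV)
for r in (60,100,140,160,180,200):
    m=np.where((hsv[r,:,0]>18)&(hsv[r,:,0]<32)&(hsv[r,:,1]>60)&(hsv[r,:,2]>170))[0]
    m=m[(m>170)&(m<345)]
    if len(m): a,b=m[0],m[-1];print(r,a,b,onplane(d,a,r,.024,True).round(4),onplane(d,b+1,r,.024,True).round(4))
cv2.imwrite("pics/crop2.png",cv2.resize(im[100:280,180:340],None,fx=3.3,fy=3.3,interpolation=cv2.INTER_CUBIC))
```

```text
140 [224 226 226 227 231 235 231 229 228 226 225 224 227 228 228 228 228 229
 208 140 175 242 245 243 243 243 243 243 243 243 242 240 221 149 171 226
 231 229 226 225 224 226 227 229 229 229 226 215 206 209 209 208 207 208]
160 [225 225 226 228 228 227 228 229 228 226 225 225 226 228 228 227 226 225
 202 184 235 243 242 240 240 240 240 240 240 240 239 238 238 232 222 226
 229 227 225 226 225 226 229 228 227 227 225 211 198 206 209 208 209 209]
180 [226 226 227 227 225 219 227 230 229 227 227 226 226 228 228 225 225 225
 220 223 236 240 239 238 237 237 237 237 237 235 236 235 220 180 221 230
 228 227 227 226 226 228 228 226 224 225 210 193 204 209 208 208 208 208]
col [(112, np.int64(207), np.int64(93), np.int64(197)), (114, np.int64(204), np.int64(97), np.int64(194)), (116, np.int64(204), np.int64(95), np.int64(193)), (118, np.int64(211), np.int64(94), np.int64(196)), (120, np.int64(215), np.int64(88), np.int64(209)), (122, np.int64(207), np.int64(81), np.int64(201)), (124, np.int64(115), np.int64(80), np.int64(123)), (126, np.int64(135), np.int64(105), np.int64(114)), (128, np.int64(196), np.int64(102), np.int64(221)), (130, np.int64(228), np.int64(102), np.int64(227)), (132, np.int64(228), np.int64(183), np.int64(226)), (134, np.int64(228), np.int64(244), np.int64(227))]
60 183 333 [ 0.45   -0.0975  0.024 ] [ 0.5846 -0.1035  0.024 ]
100 182 331 [ 0.447  -0.1341  0.024 ] [ 0.5813 -0.1403  0.024 ]
140 183 330 [ 0.445  -0.1706  0.024 ] [ 0.5799 -0.1769  0.024 ]
160 184 342 [ 0.4441 -0.1892  0.024 ] [ 0.5917 -0.196   0.024 ]
180 185 328 [ 0.4431 -0.2083  0.024 ] [ 0.5783 -0.2147  0.024 ]
200 186 325 [ 0.4418 -0.228   0.024 ] [ 0.5757 -0.2344  0.024 ]
```

View pics/crop2.png

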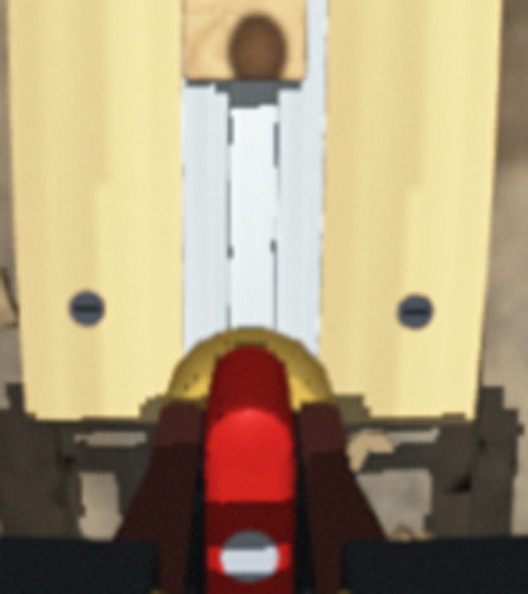

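Run:
```python
from h import *
d=dict(np.load("w2.npz"));T=d['tcp'];R=Rn.from_rotvec(d['ee']).as_matrix()
A=onplane(d,256.5,140,.024,True);B=onplane(d,256.3,180,.024,True)
print('slot',A,B,'dir',np.arctan2(-(A-B)[0],(A-B)[1]))
rel=lambda X:(R.T@(X-T)).round(4)
print('slotA rel',rel(A),'B',rel(B))
print('pin',rel(onplane(d,256.3,100+555/3.3,T[2]+.009,True)))
print('barfront',rel(onplane(d,256,100+350/3.3,T[2]+.009,True)))
print('skirt',rel(onplane(d,256.1,221,T[2]-.0335,True)))
print('skirt front',rel(onplane(d,256.1,100+328/3.3,T[2]-.0335,True)))
print('strip end',onplane(d,250,123.5,.036,True))
w1=dict(np.load("w1.npz"));print('w1 strip',onplane(w1,102,131,.036,True), 'w1 slot end',onplane(w1,172,131.5,.024,True), onplane(w1,110,131,.024,True))
print(R.round(3))
```

```text
slot [ 0.51182154 -0.17469208  0.024     ] [ 0.50990499 -0.2116587   0.024     ] dir -0.051799079896858655
slotA rel [0.0465 0.0017 0.126 ] B [0.0095 0.0015 0.126 ]
pin [-0.0017  0.001  -0.009 ]
barfront [ 0.0319  0.0008 -0.009 ]
skirt [0.0069 0.001  0.0335]
skirt front [0.0212 0.001  0.0335]
strip end [ 0.50700171 -0.15882928  0.036     ]
w1 strip [ 0.51357181 -0.16756722  0.036     ] w1 slot end [ 0.50654082 -0.2643918   0.024     ] [ 0.51190868 -0.17377467  0.024     ]
[[ 0.048  0.999  0.   ]
 [ 0.999 -0.048 -0.   ]
 [-0.     0.    -1.   ]]
```

Run:
```python
from h import *
g=np.pi/2-.049;o=ori(g);p=np.array([.5087,-.2144])
arm.line_to((*p,.105),o,velocity=.1);arm.wait(.3)
s=arm.read_state();f0=s['contact_force'];print(s['time_s'],s['tcp_pos'],f0,s['ft_torque'])
r=arm.line_to((*p,.0768),o,velocity=.025,until_force=5)
arm.wait(.2);s=arm.read_state();print(r,s['time_s'],s['tcp_pos'],s['contact_force']-f0,s['ft_torque'],s['opening']*88)
```

```text
7.9083 [ 0.50896515 -0.21462092  0.10553844] [ 0.39491737  0.86448497 -1.61322485] [-0.0655229  -0.06609323 -0.00856766]
False 9.3833 [ 0.50875607 -0.21441634  0.07692902] [-0.04645397 -0.42593741 -0.39279171] [-0.04751906 -0.08850996 -0.04943592] 13.763850129651413
```

The head is in the slot with no side load. Now I slide along slowly, stopping on felt force.

Run:
```python
from h import *
g=np.pi/2-.049;o=ori(g);p=np.array([.5087,-.2144]);dy=np.array([np.sin(.049),np.cos(.049)])
z=.0768
def st(t):
    s=arm.read_state();print(t,round(s['time_s'],2),s['tcp_pos'].round(5),((s['tcp_pos'][:2]-p)@dy).round(5),(s['contact_force']).round(2));return s
st('0')
for t in np.arange(.028,.111,.012):
    r=arm.line_to((*(p+dy*t),z),o,velocity=.014 if t>.03 else .03,until_force=5)
    s=st(f'{t:.3f} {r}')
    if r: break
arm.wait(.2);st('w')
```

```text
0 9.38 [ 0.50876 -0.21442  0.07693] -1e-05 [ 0.35  0.44 -2.01]
0.028 False 10.47 [ 0.51005 -0.18671  0.07679] 0.02773 [-0.49 -0.01 -2.09]
0.040 False 11.47 [ 0.51067 -0.17447  0.07681] 0.03997 [ 0.44 -0.68 -2.22]
0.052 False 12.48 [ 0.51126 -0.16228  0.07677] 0.05218 [-0.24  0.09 -0.91]
0.064 False 13.49 [ 0.51188 -0.15027  0.07679] 0.06421 [ 0.59 -0.55 -1.75]
0.076 False 14.5 [ 0.51253 -0.13832  0.07683] 0.07618 [ 1.22 -0.32 -1.58]
0.088 False 15.51 [ 0.51319 -0.12632  0.07685] 0.0882 [ 2.06 -1.88 -1.96]
0.100 True 15.93 [ 0.51333 -0.12464  0.07671] 0.08988 [ 1.58 -1.35  0.1 ]
w 16.12 [ 0.51334 -0.12473  0.07643] 0.08979 [ 0.24 -0.18 -1.39]
```

```bash
cat >> h.py <<'E'
def F(n=6):
    a=[]
    for _ in range(n): arm.wait(.025);s=arm.read_state();a.append(np.r_[s['contact_force'],s['ft_torque']])
    return s,np.mean(a,0)
E
python3 - <<'E'
from h import *
g=np.pi/2-.051;o=ori(g);dy=np.array([np.sin(.051),np.cos(.051)])
z=.0768;s,f=F();print(s['tcp_pos'].round(5),f[:3].round(2))
c=np.array([.5134,-.1247])
for k in range(14):
    arm.line_to((*(c+dy*.0003*k),z),o,velocity=.01,until_force=7)
    s,f=F();print(k,round(s['time_s'],2),s['tcp_pos'].round(5),f.round(2))
    if f[1]<-6: break
E
```

```text
[ 0.51337 -0.12477  0.07637] [ 1.01 -0.21 -1.05]
0 16.68 [ 0.51335 -0.12476  0.07669] [ 1.49 -0.82 -3.61 -0.29 -0.48 -0.02]
1 17.07 [ 0.51333 -0.12463  0.07677] [ 1.07 -2.33 -3.34 -0.69 -0.45 -0.01]
2 17.48 [ 0.51333 -0.12454  0.07682] [ 1.13 -4.88 -3.31 -1.24 -0.35 -0.01]
3 17.88 [ 0.51333 -0.12446  0.07682] [ 1.11 -5.73 -3.24 -1.52 -0.34 -0.02]
4 18.27 [ 0.51335 -0.12443  0.07684] [ 0.86 -6.5  -3.01 -1.67 -0.36  0.  ]
```

The strip is home: position stalls while force climbs to 6.5 N. I'll raise the squeeze to about 10 N, then press down stepwise.

Run:
```python
from h import *
import json
g=np.pi/2-.051;o=ori(g);dy=np.array([np.sin(.051),np.cos(.051)])
arm.set_gripper(0,55)
c=np.array([.5134,-.1247]);t=.0012;z=.0768
def go():
    arm.line_to((*(c+dy*t),z),o,velocity=.01)
    s,f=F();print(round(t*1e3,2),z,round(s['time_s'],2),s['tcp_pos'].round(5),f.round(2),round(s['opening']*88,2));return s,f
s,f=go()
for k in range(8):
    if f[1]<-9: break
    t+=.0003; s,f=go()
for z in (.0758,.0748,.0738,.0730,.0722,.0715,.0708):
    s,f=go()
    if f[1]<-12: t-=.0003
    elif f[1]>-8: t+=.0003
    if f[2]>15: break
json.dump(dict(t=t,z=z),open("st.json","w"))
```

```text
1.2 0.0768 18.89 [ 0.51334 -0.12444  0.07685] [ 0.9  -6.33 -3.41 -1.66 -0.36  0.  ] 13.79
1.5 0.0768 19.29 [ 0.51337 -0.12441  0.07685] [ 1.15 -7.3  -3.52 -1.84 -0.35 -0.01] 13.63
1.8 0.0768 19.69 [ 0.51336 -0.12432  0.07686] [ 1.08 -7.71 -3.1  -2.01 -0.34  0.  ] 14.21
2.1 0.0768 20.09 [ 0.51338 -0.12426  0.07685] [ 1.08 -8.35 -3.14 -2.2  -0.34  0.02] 13.78
2.4 0.0768 20.49 [ 0.51335 -0.12426  0.07686] [ 0.98 -9.04 -3.24 -2.38 -0.35  0.01] 13.69
2.4 0.0758 20.89 [ 0.51348 -0.12423  0.07619] [ 0.32 -8.81 -0.05 -2.29 -0.13  0.01] 13.93
2.4 0.0748 21.29 [ 0.51352 -0.12426  0.07549] [-0.72 -9.    3.03 -2.27  0.11 -0.  ] 13.75
2.4 0.0738 21.69 [ 0.51356 -0.12427  0.07503] [-2.69 -8.42  9.71 -2.16  0.61 -0.  ] 13.96
2.4 0.073 22.09 [ 0.51356 -0.12426  0.07432] [-3.01e+00 -8.30e+00  1.05e+01 -2.15e+00  7.00e-01  1.00e-02] 13.36
2.4 0.0722 22.49 [ 0.51355 -0.12424  0.07361] [-3.71 -8.17 11.83 -2.13  0.76 -0.  ] 13.56
2.4 0.0715 22.89 [ 0.51358 -0.12431  0.073  ] [-3.73 -8.28 12.28 -2.13  0.83  0.03] 13.74
2.4 0.0708 23.29 [ 0.51357 -0.12427  0.07237] [-4.25 -7.8  13.83 -2.09  0.95  0.03] 13.76
```

```bash
cat > turn.py <<'E'
from h import *
import json,sys
S=json.load(open("st.json"));S.setdefault('u',-.0005);S.setdefault('a',0.)
dy=np.array([np.sin(.051),np.cos(.051)]);dx=np.array([dy[1],-dy[0]])
c=np.array([.5134,-.1247])
def go(v=.01):
    arm.line_to((*(c+dy*S['t']+dx*S['u']),S['z']),ori(np.pi/2-.051-np.radians(S['a'])),velocity=v)
    s,f=F(4);fx,fy=f[:2]@dx,f[:2]@dy
    yaw=np.degrees(np.pi/2-.051)-np.degrees(np.arctan2(*Rn.from_rotvec(s['ee_rot']).as_matrix()[[1,0],0]))
    q=s['tcp_pos'][:2]-c
    print(f"a{S['a']:.0f}/{yaw:.1f} t{S['t']*1e3:.2f} u{S['u']*1e3:.2f} {s['time_s']:.2f} pos {q@dx*1e3:.2f} {q@dy*1e3:.2f} z{s['tcp_pos'][2]*1e3:.2f} fx{fx:.1f} fy{fy:.1f} fz{f[2]:.1f} tz{f[5]:.2f} q7 {s['joints'][6]:.2f}")
    json.dump(S,open("st.json","w"));return s,fx,fy,f
def adj(fx,fy,T=-9):
    S['t']+=np.clip((fy-T)*.00015,-.0005,.0005)
    S['u']+=np.clip(fx*.00008,-.0003,.0003)
E
python3 - <<'E'
from turn import *
S['z']=.0703
s,fx,fy,f=go();adj(fx,fy)
for k in range(4):
    S['a']+=6;s,fx,fy,f=go();adj(fx,fy)
    if abs(f[5])>1.0 or fy<-16 or fy>-3: break
E
```

```text
a0/0.1 t2.70 u-0.50 23.64 pos 0.11 0.49 z72.10 fx-2.7 fy-9.2 fz13.4 tz0.02 q7 -0.17
a6/6.1 t2.66 u-0.72 24.00 pos 0.34 0.48 z72.22 fx-1.9 fy-9.1 fz13.9 tz-0.13 q7 -0.26
a12/12.1 t2.65 u-0.87 24.36 pos 0.53 0.39 z72.34 fx-0.9 fy-9.5 fz13.8 tz-0.13 q7 -0.35
a18/18.1 t2.58 u-0.94 24.72 pos 0.51 0.34 z72.37 fx-1.1 fy-9.2 fz13.1 tz-0.10 q7 -0.44
a24/24.1 t2.54 u-1.03 25.07 pos 0.27 0.25 z72.28 fx-0.9 fy-9.9 fz13.2 tz-0.10 q7 -0.52
```

Run:
```python
from turn import *
s=arm.read_state()
fx=0;fy=-9.5
while S['a']<92:
    S['a']=min(92,S['a']+6);s,fx,fy,f=go();adj(fx,fy)
    if abs(f[5])>1.0 or fy<-16 or fy>-3: break
```

```text
a30/30.1 t2.54 u-1.03 25.43 pos 0.39 0.18 z72.32 fx-0.6 fy-10.4 fz13.2 tz-0.06 q7 -0.61
a36/36.1 t2.33 u-1.08 25.79 pos 0.47 0.12 z72.35 fx-0.3 fy-9.7 fz13.0 tz-0.05 q7 -0.70
a42/42.1 t2.22 u-1.10 26.15 pos 0.55 0.02 z72.37 fx-0.5 fy-9.5 fz13.2 tz-0.04 q7 -0.78
a48/48.1 t2.14 u-1.14 26.51 pos 0.61 -0.11 z72.40 fx-0.5 fy-9.5 fz13.3 tz-0.06 q7 -0.87
a54/54.1 t2.07 u-1.18 26.87 pos 0.69 -0.22 z72.44 fx0.4 fy-9.9 fz12.6 tz-0.05 q7 -0.96
a60/60.1 t1.94 u-1.15 27.23 pos 0.74 -0.30 z72.45 fx0.2 fy-9.9 fz13.6 tz-0.06 q7 -1.05
a66/66.1 t1.80 u-1.13 27.58 pos 0.82 -0.46 z72.49 fx0.1 fy-9.8 fz13.4 tz-0.06 q7 -1.13
a72/72.1 t1.68 u-1.13 27.94 pos 0.81 -0.59 z72.46 fx0.4 fy-10.0 fz13.6 tz-0.05 q7 -1.22
a78/78.1 t1.53 u-1.09 28.30 pos 0.84 -0.71 z72.46 fx-0.4 fy-10.0 fz13.8 tz-0.04 q7 -1.31
a84/84.1 t1.38 u-1.13 28.66 pos 0.86 -0.82 z72.48 fx0.1 fy-9.7 fz13.8 tz-0.04 q7 -1.39
a90/90.1 t1.28 u-1.12 29.02 pos 0.85 -0.95 z72.45 fx-0.1 fy-9.7 fz14.0 tz-0.09 q7 -1.48
a92/92.1 t1.17 u-1.13 29.37 pos 0.88 -1.05 z72.49 fx-0.1 fy-9.7 fz13.8 tz0.09 q7 -1.51
```

Run:
```python
from turn import *
fx,fy=-.1,-9.7
for z in (.0712,.0721,.0730,.0736,.0740,.0743):
    S['z']=z;s,fx,fy,f=go();adj(fx,fy,-11)
    if f[2]<1: break
s,fx,fy,f=go()
cv2.imwrite("pics/w3.png",imaging.get_image("wrist"))
```

```text
a92/92.1 t1.17 u-1.13 29.72 pos 0.83 -1.04 z73.22 fx0.4 fy-10.2 fz12.3 tz0.10 q7 -1.51
a92/92.1 t1.30 u-1.10 30.07 pos 0.83 -1.04 z73.91 fx0.9 fy-9.8 fz10.0 tz0.09 q7 -1.51
a92/92.1 t1.48 u-1.03 30.42 pos 0.80 -0.95 z74.01 fx3.6 fy-11.0 fz0.7 tz0.10 q7 -1.51
a92/92.1 t1.48 u-0.75 30.77 pos 0.84 -0.99 z74.01 fx3.1 fy-10.5 fz1.6 tz0.09 q7 -1.51
```

View pics/w3.png

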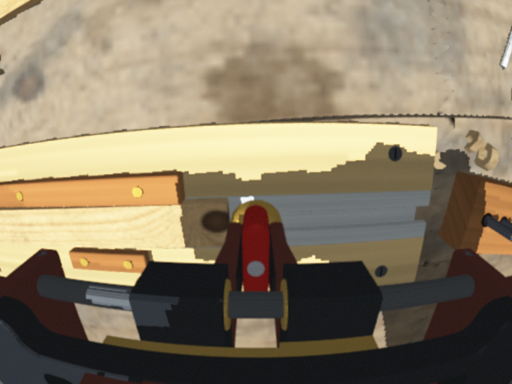

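The head is drawn up under the lips: z = 74.0 mm, and fz dropped from 10 to about 1 N within 0.1 mm. The bar lies across the slot at (255,245) and the skirt meets the strip end at about (233,220). I'll trim the side force, then release and check.

Run:
```python
from turn import *
S['u']=-.0002;S['t']+=.0001;s,fx,fy,f=go()
arm.set_gripper(.5)
s=arm.read_state();print(s['tcp_pos'],s['opening'],s['contact_force'])
p=s['tcp_pos'];o=s['ee_rot']
arm.line_to(p+[0,0,.12],None,velocity=.08)
q=c+dy*.0; 
arm.wait(.2);w=imaging.calibration("wrist");s,f=F();print(s['time_s'],s['tcp_pos'],f.round(2))
im=imaging.get_image("wrist")
cv2.imwrite("pics/w4.png",im);np.savez("w4.npz",tcp=s['tcp_pos'],**w)
```

```text
a92/92.1 t1.58 u-0.20 31.17 pos 0.91 -1.01 z73.99 fx1.3 fy-11.1 fz3.4 tz0.10 q7 -1.51
[ 0.51322274 -0.1229179   0.07292079] 0.49608099354091845 [-0.75864658 -0.37927656  0.13442275]
33.825 [ 0.5131934  -0.12290501  0.19278761] [ 0.1  -0.01  0.14  0.06  0.02 -0.01]
```

View pics/w4.png

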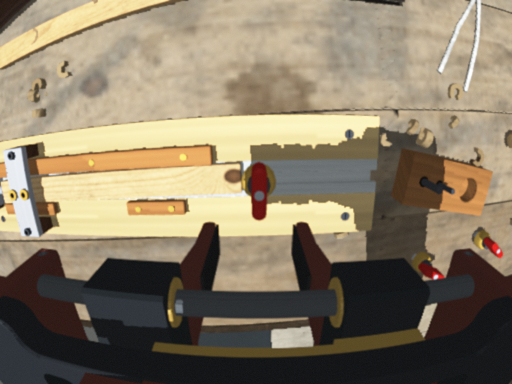

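The dog stands locked with its bar across the slot at (259,190). The skirt is against the strip end at (243,178) and the gripper is clear. One numeric check of the bar angle and position, then I hand in.

Run:
```python
from h import *
d=dict(np.load("w4.npz"));im=cv2.imread("pics/w4.png")
hsv=cv2.cvtColor(im,cv2.COLOR_BGR2HSV)
m=(((hsv[...,0]<5)|(hsv[...,0]>174))&(hsv[...,1]>170)&(hsv[...,2]>70)).astype(np.uint8);m[:,:200]=0;m[:,300:]=0;m[225:]=0
P=np.argwhere(m)[:,::-1]
X=np.array([onplane(d,u,v,.083,True)[:2] for u,v in P]);C=X.mean(0)
v=np.linalg.svd(X-C)[2][0];print('bar angle vs jig x deg',(np.degrees(np.arctan2(v[1],v[0]))+2.9+90)%180-90,'centre',C,len(P))
a=arm.read_state()
if abs((np.degrees(np.arctan2(v[1],v[0]))+2.9+90)%180-90)<14: ticket.close_job();print('handed in',a['time_s'])
```

```text
bar angle vs jig x deg -1.7275311032517493 centre [ 0.51895506 -0.12682871] 628
the job is handed in; nothing more can be done
handed in 33.875
```

The job was handed in at 33.9 s with the strip home, the dog locked across the slot and everything let go. No verdict is reported.

**What I did:**
- I took the largest red-handled dog from the holder and let its head down into the slot at jig y of about −0.22 m, with no side load.
- I slid it until the strip stopped hard against the stop screw, then raised the squeeze to about 9 N.
- I pressed the dog down about 3.3 mm and turned it 92° clockwise in 6° steps. I kept the push at 9 to 10.5 N through the turn.
- I let it up until the head caught under the lips, opened the gripper and lifted clear.

**Last checks:**
- **Lock:** the vertical force fell from about 10 N to 1 N within 0.1 mm, at 1.5 mm below the free height. That matches the skirt holding about 1.5 mm up.
- **Push before release:** about 11 N from the arm. The highest averaged push I read was 11.1 N. The stop at first contact was triggered by a 5 N change, and I did not record the peak there.
- **Bar angle:** 1.7° off square across the slot, in the last picture.
- **Contact:** in the same picture the skirt meets the strip's end. The wrist force is about zero and the gripper is clear.

**Not checked or in doubt:**
- The squeeze left after letting go could not be measured directly. Some of the push was also carried by friction on the board.
- The board measured about 134 mm wide in the images against the 120 mm given. The slot and strip widths agreed with the text, so I went by those.
- The camera showed a side offset of about 1 mm, which I corrected for.

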